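Find the softest strip spring

ROBOT

A 6-joint arm with a two-finger parallel gripper is mounted at the origin on the work surface; the furniture and walls round the work are solid. World frame = base frame: x ahead of the robot, y to its left, z up, the work surface at z = 0. Lengths are in m, angles in rad, forces in N, time in s.
With the tool pointing down it reaches from about 0.275 to 0.725 m from the base axis. Payload 15.9 kg.
Tool frame: the origin (TCP) lies at the very end of the fingers, on their centre line; the grasp point (between the pads) lies env.grip_depth behind it (env.grip_depth is the distance from the TCP to the grasp point, in m); z points along the fingers, y is the line along which they close (so a half turn about z gives the same grasp; the last joint's range is limited). The gripper opens to 85 mm and grips with 20 to 120 N. Pads are 22 mm wide; open, the fingers measure 114 mm over their backs; the gripper's body (76 mm by 85 mm) begins 54 mm behind the grasp point. The pads swing forward as they close: fully open they stand 13 mm farther back than shut.
Start: joints at [-1.296, 0.213, -0.034, 1.323, 0, 1.571], TCP at [0.136, -0.481, 0.231] pointing down, gripper open.
Joint ranges: [-2.98, 2.98], [-0.74, 1.72], [-1.14, 1.35], [-2.1, 2.04], [-1.57, 1.44], [-3.14, 3.14]. Speed limits (rad/s): [1.89, 1.89, 2.39, 2.57, 3.14, 3.14].

INTERFACE

Orientations are given as a unit quaternion [x, y, z, w].
In Python, from plant import env gives the robot as it stands. The module is installed in compiled form; this text tells all that it offers.
- The arm moves only by the tool move_arm, never from a script. Its argument "plan" is a list of rows, each a list of 2 entries, a list of its own where there are three numbers: the shift along the tool's x, y, z in cm, then the turn, a rotation vector about the tool's x, y, z in rad. In form: [[[x, y, z], [rx, ry, rz]], ...]. A call has 1 to 10 rows; each row shifts and turns the commanded pose from where the row before left it, along the tool's axes as they then stand; what a row does not reach is not made up. A row lasts 1/8 s, in which the tool goes at most 62.5 mm and 10.7 degrees, less where a joint would pass 70% of its speed; a pose out of reach is approached as far as the arm can. A call with a gripper value outside its range is refused whole. "gripper" is the opening, from 0 (shut) to 1 (fully open), set as the call begins (left out, the last holds). The fingers move at their own pace and stop on an object; "grip_force" is the grip in N (left out, the last holds). Time passes only in rows, so rows that do not move let the fingers close. It gives the time, the measured TCP pose, the force, the opening and the grip force at its end, in the units of the state.
- env.read_state(): the state, without advancing time (a new reading comes with each control period).
- env.read_camera(name): name is "side" or "top"; returns the picture (480x640x3 uint8, red, green, blue); there is no depth.
- env.camera_model(name): a dict with "fx", "fy", "cx", "cy" (pixels), "rvec" (rotation vector, rad) and "tvec" (3), from world to camera coordinates, as OpenCV has them. Camera axes: x right, y down, z forward; pixel columns grow to the right and rows downward; lengths in m; the calibration is good to about 2 mm. A picture is of the moment at which its call begins. camera_model takes no time and is no camera call.
- env.close_job(): hands the job in; it is judged then, once.
The state is a dict: "clock": time; "q": joint angles; "dq": joint speeds; "effort": joint torques, N m; "eef_pos": TCP position; "orientation": TCP orientation; "force": force on the tool from outside, world axes, zero at the start; "torque": the same for the moment, N m; "finger_gap": finger opening in m; "finger_force": force on a finger pad.
Only numpy, scipy, OpenCV 4.12 (cv2) and the standard library are available. Lean on these libraries where they do the work, as an engineer would, in place of code of your own. Each camera call takes 0.05 s, during which the arm holds its last target. There are 200 camera calls.

TASK

Three look-alike strip springs, each with a pan on its free tip, are clamped in test stands. Working from the left stand to the right one (as seen from the robot), press each pan down with the shut fingers until it is firmly on its stop, hold it there for about half a second, let it come back up, and feel how much force it takes per millimetre; never push on a stand with more than 25 N. Then stand the steel weight, knob up, in the pan of the softest spring, so that it alone keeps that spring on its stop, and let go, without shoving the loupe or the white dish about.

Things in the scene. Friction and masses are not known exactly. Their poses are not given: they have to be found in the camera images.
- stand_p: one of three look-alike stands fixed side by side about 140 mm apart, in any order; the letters tell nothing. Base plate 130 x 56 x 10 mm. Origin: centre of its underside; x runs from the spring's free tip (-x end, towards the robot) to the clamp, z up. At x = 23 to 63 mm a clamp pillar 44 mm wide, with a bar and screws up to 57 mm high
- pan_p (a point): centre of the inner floor of the shallow pan on the free tip of the spring of stand_p: the place to press; 40 mm in -x from the stand's origin, floor 45.5 mm above the worktop at rest; inside diameter 46 mm, outside 50 mm, rim 4 mm above its floor; it goes down and tips a little with the spring
- stand_q: second stand, same shape and frame as stand_p. On each, a flat strip spring runs level from the clamp, 44 mm above the worktop, in -x to its free tip, which carries a round pan. Under the pan is a stop screw with a hard rubber head; the gap to it differs from stand to stand, 5 to 10 mm, and must be felt
- pan_q (a point): centre of the inner floor of the shallow pan on the free tip of the spring of stand_q: the place to press; 40 mm in -x from the stand's origin, floor 45.5 mm above the worktop at rest; inside diameter 46 mm, outside 50 mm, rim 4 mm above its floor; it goes down and tips a little with the spring
- stand_r: third stand, same shape and frame as stand_p. On all three: pressed in the pan a spring takes 0.2 to 1.5 N per mm (more if pressed nearer the clamp), and any two differ by a factor of two or more. On the stop the resistance rises steeply, by 5 N per mm or more. Let go, a spring comes back up. The weight alone closes only the softest one
- pan_r (a point): centre of the inner floor of the shallow pan on the free tip of the spring of stand_r: the place to press; 40 mm in -x from the stand's origin, floor 45.5 mm above the worktop at rest; inside diameter 46 mm, outside 50 mm, rim 4 mm above its floor; it goes down and tips a little with the spring
- weight: loose steel test weight, 300 g: cylinder 40 mm across and 27 mm high, above it a neck 13 mm across and a knob 19 mm across from 36 to 45 mm; stands on the worktop to the right of the stands, knob up; origin: centre of its underside, z up
- loupe: bystander: black loupe, 38 mm across, 34 mm high, loose, to the left of the stands; origin: centre of its underside
- petri_dish: bystander: shallow white dish, 67 mm across, 14 mm high, loose, to the right of the stands behind the weight; origin: centre of its underside

How it is judged:
On the way, in this order (a step that is already met when the one before it is completed fails the run):
1. the pan of the left stand is pressed down to its stop (within 1 mm of it) and held there 0.3 s (((world y of stand_p above 0.06 m and z of pan_p in the frame of stand_p below 0.038 m) or (world y of stand_q above 0.06 m and z of pan_q in the frame of stand_q below 0.041 m) or (world y of stand_r above 0.06 m and z of pan_r in the frame of stand_r below 0.0395 m))), for 0.3 s.
2. the pan of the middle stand is pressed down to its stop (within 1 mm of it) and held there 0.3 s (((world y of stand_p between -0.08 and 0.06 m and z of pan_p in the frame of stand_p below 0.038 m) or (world y of stand_q between -0.08 and 0.06 m and z of pan_q in the frame of stand_q below 0.041 m) or (world y of stand_r between -0.08 and 0.06 m and z of pan_r in the frame of stand_r below 0.0395 m))), for 0.3 s.
3. the pan of the right stand is pressed down to its stop (within 1 mm of it) and held there 0.3 s (((world y of stand_p below -0.08 m and z of pan_p in the frame of stand_p below 0.038 m) or (world y of stand_q below -0.08 m and z of pan_q in the frame of stand_q below 0.041 m) or (world y of stand_r below -0.08 m and z of pan_r in the frame of stand_r below 0.0395 m))), for 0.3 s.
At the end, for the whole second after the job is handed in: the weight stands knob up (within 0.3 rad) and at rest in the pan of the spring that it closes: its underside's centre within 7 mm sideways of the pan's centre and within 8 mm of it in all, that pan within 1 mm of its stop; the other two springs are up (within 2 mm) (((horizontal distance between weight and pan_p below 0.007 m and distance between weight and pan_p below 0.008 m and z of pan_p in the frame of stand_p below 0.038 m and z of pan_q in the frame of stand_q above 0.0435 m and z of pan_r in the frame of stand_r above 0.0435 m) or (horizontal distance between weight and pan_q below 0.007 m and distance between weight and pan_q below 0.008 m and z of pan_q in the frame of stand_q below 0.041 m and z of pan_p in the frame of stand_p above 0.0435 m and z of pan_r in the frame of stand_r above 0.0435 m) or (horizontal distance between weight and pan_r below 0.007 m and distance between weight and pan_r below 0.008 m and z of pan_r in the frame of stand_r below 0.0395 m and z of pan_p in the frame of stand_p above 0.0435 m and z of pan_q in the frame of stand_q above 0.0435 m)) and angle between weight's own z axis and vertical below 0.3 rad and linear speed of weight below 0.02 m/s); the robot touches nothing.
It fails at once if stand_p or its spring is pushed with more than 25 N (contact force between anything else and stand_p above 25 N).
It fails at once if stand_q or its spring is pushed with more than 25 N (contact force between anything else and stand_q above 25 N).
It fails at once if stand_r or its spring is pushed with more than 25 N (contact force between anything else and stand_r above 25 N).
It fails at once if the loupe is moved by more than 30 mm (distance of loupe from where it was at the start of the episode above 0.03 m).
It fails at once if the petri_dish is moved by more than 30 mm (distance of petri_dish from where it was at the start of the episode above 0.03 m).
It also fails if it takes over 72 s, if anything falls off the work surface, if the arm or the gripper's body presses on something with over 40 N, if the wrist force passes 120 N, or if a joint passes its speed limit or range.

## Working session

There is one attempt and no reset: what is moved stays moved. The work goes in short steps, Python scripts to look and compute and a tool call to move; the robot and the scene stay as the last step left them, time stands still between calls to the robot, and variables do not carry over. Pictures are saved under pics/ and viewed, at most 10 in all, crops included, and the job is handed in when it is done.

Besides the shell and the picture viewer there is one more tool, called after "Call:" as name(argument=value, ...) on one line, values as JSON. move_arm: Moves the arm, as the interface text tells. Its arguments: {"type":"object","properties":{"plan":{"type":"array","items":{"type":"array"}},"gripper":{"type":"number"},"grip_force":{"type":"number"}},"required":["plan"]}

```bash
mkdir -p pics; cat > h.py <<'E'
from plant import env
import numpy as np, cv2
def cam(n):
    m=env.camera_model(n);K=np.array([[m['fx'],0,m['cx']],[0,m['fy'],m['cy']],[0,0,1.]])
    return K,np.array(m['rvec'],float),np.array(m['tvec'],float)
def proj(n,P):
    K,r,t=cam(n);return cv2.projectPoints(np.array(P,float).reshape(-1,1,3),r,t,K,None)[0].reshape(-1,2)
def back(n,uv,z):
    K,r,t=cam(n);R=cv2.Rodrigues(r)[0];d=R.T@np.linalg.inv(K)@np.array([uv[0],uv[1],1.]);c=-R.T@t
    return c+d*(z-c[2])/d[2]
def snap(n,f,crop=None,s=1):
    im=env.read_camera(n)[:,:,::-1]
    if crop: x0,y0,x1,y1=crop; im=im[y0:y1,x0:x1]
    cv2.imwrite('pics/'+f,cv2.resize(im,None,fx=s,fy=s,interpolation=cv2.INTER_CUBIC))
E
python3 - <<'E'
from h import *
snap('top','t0.png');snap('side','s0.png')
s=env.read_state();print(env.grip_depth,s)
for n in('top','side'):
    K,r,t=cam(n);print(n,K[0,0],-cv2.Rodrigues(r)[0].T@t)
E
```

```text
0.0187 {'clock': 0.1, 'q': array([-1.29597517e+00,  2.13297975e-01, -3.49577977e-02,  1.32351066e+00,
        4.45043210e-06,  1.57078154e+00]), 'dq': array([-0.00133843,  0.00034346,  0.00068887,  0.00067994,  0.00128922,
        0.00011051]), 'effort': array([ 1.34015292e-03, -6.87244964e+01,  4.87806308e+01,  1.20337910e-02,
        4.97444262e-05,  8.05045119e-06]), 'eef_pos': array([ 0.13560836, -0.48095136,  0.23088543]), 'orientation': array([ 9.90572883e-01,  1.36985870e-01, -6.42338126e-05, -4.80784342e-04]), 'force': array([-0.49407793,  0.15858   ,  0.6428306 ]), 'torque': array([ 0.00641869,  0.02315992, -0.00126015]), 'finger_force': 0.0, 'finger_gap': 0.08539365479754762}
top 605.2077902406905 [ 0.38090661 -0.02612264  1.28827787]
side 466.657084833469 [ 1.10945239 -0.1004179   0.5908611 ]
```

View pics/t0.png

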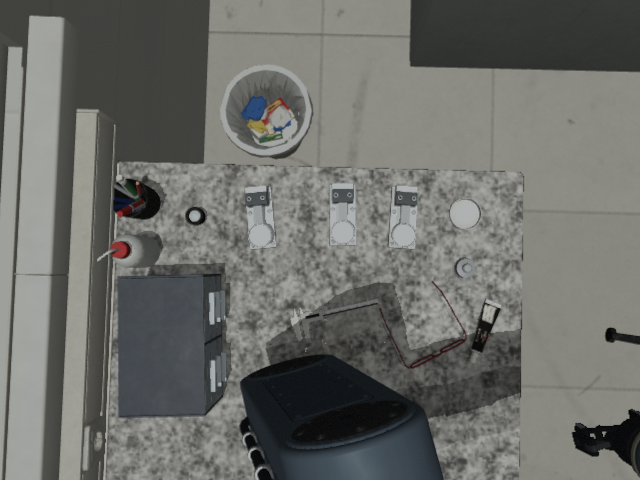

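View pics/s0.png

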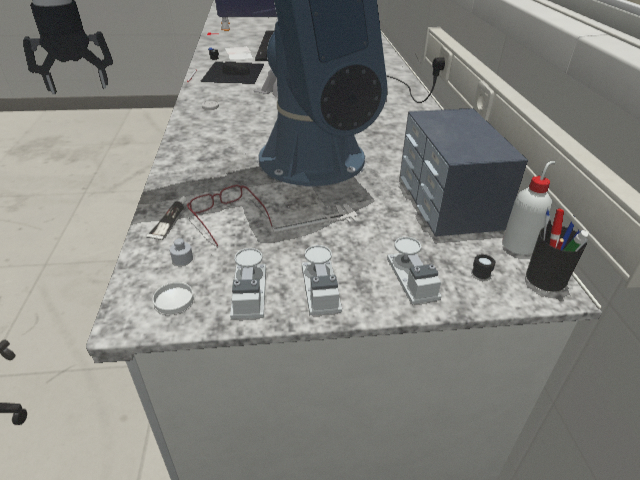

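The top view shows pans near (262,235), (343,232), (403,233), the weight at (464,267), the dish at (465,213) and the loupe at (195,215). I'll enlarge it.

```bash
python3 - <<'E'
from h import *
im=cv2.imread('pics/t0.png');cv2.imwrite('pics/c0.png',cv2.resize(im[175:290,235:495],None,fx=3,fy=3,interpolation=cv2.INTER_CUBIC))
for n,uv,z in [('L',(262,235),.0495),('M',(343,232),.0495),('R',(403,233),.0495),('w',(464,267),.045),('dish',(465,213),.014)]:
    p=back('top',uv,z);print(n,p.round(4),proj('side',p).round(1))
E
```

```text
L [0.4443 0.1366 0.0495] [[404.6 244.5]]
M [ 0.4553 -0.0295  0.0495] [[317.2 253.1]]
R [ 0.4569 -0.1523  0.0495] [[249.2 257.5]]
w [ 0.3911 -0.279   0.045 ] [[182.  240.7]]
dish [ 0.505  -0.2851  0.014 ] [[172.9 295.3]]
```

View pics/c0.png

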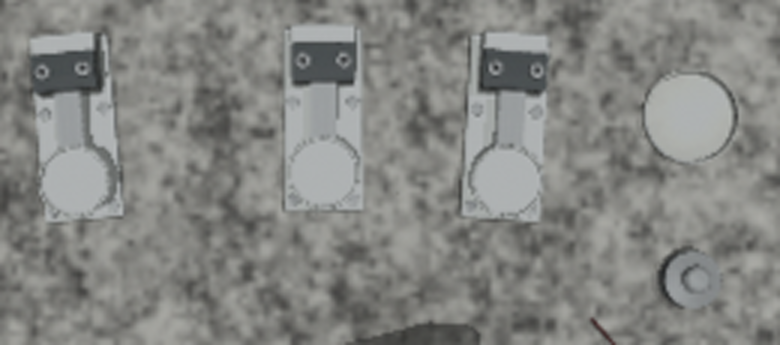

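The crop puts the pans at crop (75,181), (322,172), (506,181), and the knob at (697,279).

```bash
python3 - <<'E'
from h import *
for n,c,z in [('L',(75,181),.0495),('M',(322,172),.0495),('R',(506,181),.0495),('knob',(697,279),.045),('cyl',(688,279),.027),('dish',(690,117),.014)]:
    p=back('top',(235+c[0]/3,175+c[1]/3),z);print(n,p.round(4),proj('side',p).round(1))
for n,uv,z in [('L',(407,245),.0495),('M',(317.5,254),.0495),('R',(249,258),.0495),('knob',(180,240.5),.045)]: print(n,back('side',uv,z).round(4))
E
```

```text
L [0.4435 0.1407 0.0495] [[406.6 244.1]]
M [ 0.4546 -0.0281  0.0495] [[317.9 252.8]]
R [ 0.4521 -0.1537  0.0495] [[248.4 255.8]]
knob [ 0.3893 -0.2859  0.045 ] [[178.4 240.3]]
cyl [ 0.3892 -0.2834  0.027 ] [[181.3 247.7]]
dish [ 0.5029 -0.2852  0.014 ] [[173.1 294.5]]
L [0.4462 0.1408 0.0495]
M [ 0.4579 -0.0292  0.0495]
R [ 0.4583 -0.1527  0.0495]
knob [ 0.39   -0.2828  0.045 ]
```

Call:
move_arm(gripper=0, plan=[[[0,0,0],[0,0,0.14]],[[0,0,0],[0,0,0.135]],[[2.5,-5,0],[0,0,0]],[[2.5,-5,0],[0,0,0]],[[2.5,-5,0],[0,0,0]],[[2.5,-5,0],[0,0,0]],[[2.5,-5,0],[0,0,0]],[[2.5,-5,0],[0,0,0]]])

```text
clock: 1.1
eef_pos: [0.286, -0.1796, 0.2313]
orientation: [1.0, -0.0, 0.0, 0.0]
force: [1.9, -0.9, -0.7]
finger_gap: -0.0
finger_force: 0.0
```

Call:
move_arm(plan=[[[2.3,-4.6,0],[0,0,0]],[[2.3,-4.6,0],[0,0,0]],[[2.3,-4.6,0],[0,0,0]],[[2.3,-4.6,0],[0,0,0]],[[2.3,-4.6,2],[0,0,0]],[[2.3,-4.6,3],[0,0,0]],[[2.1,-4.5,3],[0,0,0]],[[0,0,4],[0,0,0]],[[0,0,3],[0,0,0]],[[0,0,0],[0,0,0]]])

```text
clock: 2.35
eef_pos: [0.443, 0.0657, 0.0832]
orientation: [0.998, 0.05, -0.004, -0.035]
force: [-0.0, -0.2, 2.0]
finger_gap: -0.0002
finger_force: 0.0
```

```bash
python3 - <<'E'
from h import *
from scipy.spatial.transform import Rotation as R
s=env.read_state();print(s['clock'],s['q'].round(3),s['dq'].round(3),s['eef_pos'],s['force'].round(2)); r=R.from_quat(s['orientation']);print(r.as_matrix().round(3))
t=R.from_quat([1,0,0,0]);print('turn',(r.inv()*t).as_rotvec().round(4)); print('shift cm',(r.as_matrix().T@(np.array([.445,.141,.075])-s['eef_pos'])*100).round(2))
snap('side','s1.png')
E
```

```text
2.35 [ 0.098  0.197 -0.445  0.934  0.069  3.141] [-0.004 -0.036  0.063  0.049  0.    -0.   ] [0.44299795 0.06570479 0.08319859] [-0.04 -0.23  2.01]
[[ 0.995  0.099 -0.012]
 [ 0.099 -0.993  0.069]
 [-0.005 -0.069 -0.998]]
turn [-0.0691  0.0085  0.0991]
shift cm [ 0.95 -7.4   1.33]
```

View pics/s1.png

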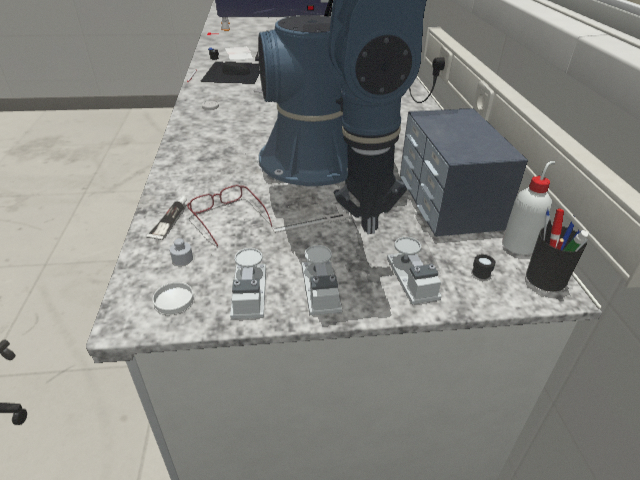

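The side view shows the shut fingers between the middle and left stands, at about (371,228). Joint 6 is at its limit, so I'll take a half turn of the tool and level it.

Call:
move_arm(plan=[[[0,0,-2],[-0.069,0.0085,0]],[[0,0,0],[0,0,-0.18]],[[0,0,0],[0,0,-0.18]],[[0,0,0],[0,0,-0.18]],[[0,0,0],[0,0,-0.18]],[[0,0,0],[0,0,-0.18]],[[0,0,0],[0,0,-0.18]],[[0,0,0],[0,0,-0.18]],[[0,0,0],[0,0,-0.18]],[[0,0,0],[0,0,-0.18]]])

```text
clock: 3.65
eef_pos: [0.447, 0.0533, 0.1066]
orientation: [0.645, 0.764, 0.007, -0.0]
force: [0.3, -0.0, -0.3]
finger_gap: 0.0
finger_force: 0.0
```

Call:
move_arm(plan=[[[0,0,0],[0,0,-0.18]],[[0,0,0],[0,0,-0.18]],[[0,0,0],[0,0,-0.18]],[[0,0,0],[0,0,-0.18]],[[0,0,0],[0,0,-0.18]],[[0,0,0],[0,0,-0.18]],[[0,0,0],[0,0,-0.18]],[[0,0,0],[0,0,0]]])

```text
clock: 4.65
eef_pos: [0.4469, 0.0533, 0.1062]
orientation: [0.075, 0.997, 0.006, 0.004]
force: [0.2, 0.6, -0.6]
finger_gap: 0.0002
finger_force: 0.0
```

```bash
cat >> h.py <<'E'
from scipy.spatial.transform import Rotation as Ro
def goto(p,yaw=np.pi):
    s=env.read_state();r=Ro.from_quat(s['orientation']);t=Ro.from_euler('z',yaw)*Ro.from_quat([1,0,0,0])
    print('t',s['clock'],'q',s['q'].round(2),'pos',s['eef_pos'].round(4),'F',s['force'].round(2))
    print('turn',(r.inv()*t).as_rotvec().round(4),'shift cm',(r.as_matrix().T@(np.array(p)-s['eef_pos'])*100).round(2))
E
python3 -c "
from h import *
goto([.445,.141,.06])"
```

```text
t 4.65 q [ 0.11  0.17 -0.42  0.98  0.01  0.26] pos [0.4469 0.0533 0.1062] F [ 0.21  0.56 -0.63]
turn [ 0.0113  0.0075 -0.1497] shift cm [1.52 8.59 4.71]
```

Call:
move_arm(plan=[[[0,0,0],[0.011,0.0075,-0.15]],[[0.1,4.4,0],[0,0,0]],[[0.1,4.4,0],[0,0,0]],[[0,0,2],[0,0,0]],[[0,0,2],[0,0,0]],[[0,0,0],[0,0,0]],[[0,0,0],[0,0,0]]])

```text
clock: 5.52
eef_pos: [0.4445, 0.1413, 0.0658]
orientation: [0.0, 1.0, 0.0, -0.0]
force: [-0.1, -0.1, 0.8]
finger_gap: -0.0004
finger_force: 0.0
```

```bash
python3 -c "
from h import *
goto([.445,.141,.048])
snap('top','t1.png',(200,170,300,260),6)"
```

```text
t 5.525 q [ 0.31  0.25 -0.43  0.9   0.    0.31] pos [0.4445 0.1413 0.0658] F [-0.07 -0.15  0.83]
turn [ 0.0004 -0.0009 -0.0007] shift cm [-0.06 -0.03  1.78]
```

View pics/t1.png

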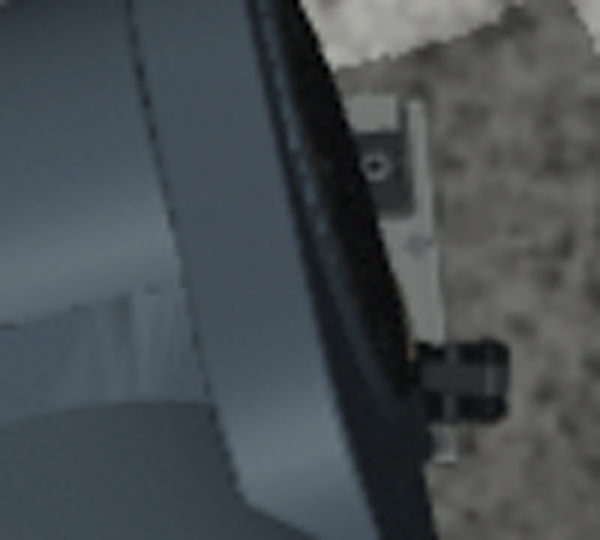

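The top view is blocked by the arm, so I'll go by feel.

Call:
move_arm(plan=[[[0,0,1],[0,0,0]],[[0,0,0.8],[0,0,0]],[[0,0,0],[0,0,0]],[[0,0,0],[0,0,0]]])

```text
clock: 6.08
eef_pos: [0.4438, 0.1413, 0.0467]
orientation: [-0.001, 1.0, 0.0, -0.001]
force: [0.6, -0.2, -0.2]
finger_gap: 0.0002
finger_force: 0.0
```

Call:
move_arm(plan=[[[0,0,0.2],[0,0,0]],[[0,0,0.2],[0,0,0]],[[0,0,0],[0,0,0]],[[0,0,0],[0,0,0]]])

```text
clock: 6.58
eef_pos: [0.444, 0.1413, 0.0429]
orientation: [-0.001, 1.0, 0.0, -0.001]
force: [1.5, 0.1, 1.9]
finger_gap: 0.0
finger_force: 1.1
```

Call:
move_arm(plan=[[[0,0,0.15],[0,0,0]],[[0,0,0],[0,0,0]],[[0,0,0],[0,0,0]]])

```text
clock: 6.95
eef_pos: [0.4441, 0.1413, 0.0414]
orientation: [-0.001, 1.0, 0.0, -0.001]
force: [2.4, 0.3, 3.5]
finger_gap: -0.0
finger_force: 1.6
```

Call:
move_arm(plan=[[[0,0,0.1],[0,0,0]],[[0,0,0],[0,0,0]],[[0,0,0],[0,0,0]]])

```text
clock: 7.32
eef_pos: [0.444, 0.1413, 0.0403]
orientation: [-0.001, 1.0, 0.0, -0.001]
force: [3.2, 0.6, 3.3]
finger_gap: -0.0001
finger_force: 2.0
```

Call:
move_arm(plan=[[[0,0,0.1],[0,0,0]],[[0,0,0],[0,0,0]],[[0,0,0],[0,0,0]]])

```text
clock: 7.7
eef_pos: [0.4439, 0.1413, 0.0393]
orientation: [-0.001, 1.0, 0.0, -0.001]
force: [3.0, 0.9, 5.1]
finger_gap: -0.0001
finger_force: 2.3
```

Call:
move_arm(plan=[[[0,0,0.1],[0,0,0]],[[0,0,0],[0,0,0]],[[0,0,0],[0,0,0]]])

```text
clock: 8.07
eef_pos: [0.444, 0.1413, 0.0384]
orientation: [-0.001, 1.0, 0.0, -0.001]
force: [2.7, 1.1, 5.5]
finger_gap: 0.0002
finger_force: 2.7
```

Call:
move_arm(plan=[[[0,0,0.08],[0,0,0]],[[0,0,0],[0,0,0]],[[0,0,0],[0,0,0]]])

```text
clock: 8.45
eef_pos: [0.4441, 0.1413, 0.0376]
orientation: [-0.001, 1.0, 0.0, -0.001]
force: [3.2, 0.1, 6.6]
finger_gap: -0.0001
finger_force: 3.1
```

Call:
move_arm(plan=[[[0,0,0.08],[0,0,0]],[[0,0,0],[0,0,0]],[[0,0,0],[0,0,0]]])

```text
clock: 8.82
eef_pos: [0.4442, 0.1414, 0.037]
orientation: [-0.001, 1.0, 0.0, -0.001]
force: [2.3, 1.1, 11.1]
finger_gap: -0.0002
finger_force: 4.8
```

Call:
move_arm(plan=[[[0,0,0.08],[0,0,0]],[[0,0,0],[0,0,0]],[[0,0,0],[0,0,0]]])

```text
clock: 9.2
eef_pos: [0.4443, 0.1414, 0.0364]
orientation: [-0.001, 1.0, 0.0, -0.0]
force: [1.6, -0.1, 13.9]
finger_gap: -0.0007
finger_force: 6.6
```

The left pan is on its stop at about 0.8 N/mm. I'll hold it, lift off, and move to the middle one.

Call:
move_arm(plan=[[[0,0,0],[0,0,0]],[[0,0,0],[0,0,0]],[[0,0,0],[0,0,0]],[[0,0,-0.5],[0,0,0]],[[0,0,-0.6],[0,0,0]],[[0,0,-2],[0,0,0]],[[0,0,-2],[0,0,0]],[[-0.4,-4.25,0],[0,0,0]],[[-0.4,-4.25,0],[0,0,0]],[[-0.4,-4.25,0],[0,0,0]]])

```text
clock: 10.45
eef_pos: [0.4553, 0.0126, 0.0866]
orientation: [-0.001, 1.0, 0.0, -0.002]
force: [-0.1, 0.8, -0.5]
finger_gap: -0.0001
finger_force: 0.0
```

Call:
move_arm(plan=[[[0,-4.25,0],[0,0,0]],[[0,0,2],[0,0,0]],[[0,0,1.5],[0,0,0]],[[0,0,0],[0,0,0]],[[0,0,0],[0,0,0]]])

```text
clock: 11.08
eef_pos: [0.456, -0.0286, 0.0522]
orientation: [-0.001, 1.0, 0.0, -0.001]
force: [0.6, 0.2, -0.4]
finger_gap: -0.0002
finger_force: 0.0
```

```bash
python3 -c "
from h import *
goto([.456,-.0285,.047])"
```

```text
t 11.075 q [-0.06  0.24 -0.47  0.86 -0.   -0.06] pos [ 0.456  -0.0286  0.0522] F [ 0.61  0.24 -0.39]
turn [ 0.0001 -0.0022  0.0018] shift cm [0.   0.01 0.52]
```

Call:
move_arm(plan=[[[0,0,0.5],[0,0,0]],[[0,0,0.3],[0,0,0]],[[0,0,0.1],[0,0,0]],[[0,0,0],[0,0,0]],[[0,0,0],[0,0,0]]])

```text
clock: 11.7
eef_pos: [0.4562, -0.0287, 0.0429]
orientation: [-0.001, 1.0, 0.0, -0.001]
force: [0.7, 0.9, 0.6]
finger_gap: 0.0003
finger_force: 0.5
```

Call:
move_arm(plan=[[[0,0,0.15],[0,0,0]],[[0,0,0],[0,0,0]],[[0,0,0],[0,0,0]]])

```text
clock: 12.08
eef_pos: [0.4562, -0.0287, 0.0413]
orientation: [-0.001, 1.0, 0.0, -0.001]
force: [0.9, 0.8, 1.1]
finger_gap: -0.0001
finger_force: 0.8
```

Call:
move_arm(plan=[[[0,0,0.1],[0,0,0]],[[0,0,0],[0,0,0]],[[0,0,0],[0,0,0]]])

```text
clock: 12.45
eef_pos: [0.4562, -0.0287, 0.0403]
orientation: [-0.001, 1.0, 0.0, -0.001]
force: [1.2, 0.6, 1.7]
finger_gap: 0.0001
finger_force: 0.9
```

Call:
move_arm(plan=[[[0,0,0.08],[0,0,0]],[[0,0,0],[0,0,0]],[[0,0,0],[0,0,0]]])

```text
clock: 12.82
eef_pos: [0.4561, -0.0287, 0.0395]
orientation: [-0.001, 1.0, 0.0, -0.001]
force: [1.2, -0.2, 2.2]
finger_gap: 0.0002
finger_force: 1.1
```

Call:
move_arm(plan=[[[0,0,0.08],[0,0,0]],[[0,0,0],[0,0,0]],[[0,0,0],[0,0,0]]])

```text
clock: 13.2
eef_pos: [0.4562, -0.0287, 0.0388]
orientation: [-0.001, 1.0, 0.0, -0.001]
force: [1.2, 1.2, 5.3]
finger_gap: -0.0001
finger_force: 2.4
```

Call:
move_arm(plan=[[[0,0,0.08],[0,0,0]],[[0,0,0],[0,0,0]],[[0,0,0],[0,0,0]]])

```text
clock: 13.58
eef_pos: [0.4563, -0.0287, 0.0382]
orientation: [-0.001, 1.0, 0.0, -0.001]
force: [0.8, 0.2, 8.1]
finger_gap: 0.0
finger_force: 4.2
```

Call:
move_arm(plan=[[[0,0,0.08],[0,0,0]],[[0,0,0],[0,0,0]],[[0,0,0],[0,0,0]]])

```text
clock: 13.95
eef_pos: [0.4564, -0.0287, 0.0375]
orientation: [-0.001, 1.0, 0.0, -0.001]
force: [-1.8, 0.9, 11.5]
finger_gap: 0.0
finger_force: 6.0
```

The middle pan is on its stop at about 0.35 N/mm. I'll hold it, then go to the right one.

Call:
move_arm(plan=[[[0,0,0],[0,0,0]],[[0,0,0],[0,0,0]],[[0,0,0],[0,0,0]],[[0,0,-0.5],[0,0,0]],[[0,0,-0.6],[0,0,0]],[[0,0,-2],[0,0,0]],[[0,0,-2],[0,0,0]],[[0.1,-4.15,0],[0,0,0]],[[0,-4.15,0],[0,0,0]],[[0,-4.15,0],[0,0,0]]])

```text
clock: 15.2
eef_pos: [0.455, -0.1544, 0.0882]
orientation: [-0.001, 1.0, 0.0, -0.001]
force: [-0.3, -0.6, -0.7]
finger_gap: 0.0002
finger_force: 0.0
```

Call:
move_arm(plan=[[[0,0,2],[0,0,0]],[[0,0,1.5],[0,0,0]],[[0,0,0.5],[0,0,0]],[[0,0,0],[0,0,0]],[[0,0,0],[0,0,0]]])

```text
clock: 15.82
eef_pos: [0.4557, -0.153, 0.0486]
orientation: [-0.001, 1.0, -0.0, -0.001]
force: [0.5, 0.5, -0.5]
finger_gap: 0.0001
finger_force: 0.0
```

```bash
python3 -c "
from h import *
goto([.455,-.153,.043])"
```

```text
t 15.825 q [-0.32  0.29 -0.42  0.86 -0.   -0.33] pos [ 0.4557 -0.153   0.0486] F [ 0.49  0.53 -0.5 ]
turn [-0.0001 -0.0013  0.0021] shift cm [0.07 0.   0.56]
```

Call:
move_arm(plan=[[[0,0,0.3],[0,0,0]],[[0,0,0.25],[0,0,0]],[[0,0,0],[0,0,0]],[[0,0,0],[0,0,0]]])

```text
clock: 16.32
eef_pos: [0.4557, -0.1533, 0.0429]
orientation: [-0.001, 1.0, -0.0, -0.001]
force: [2.2, 1.0, 4.3]
finger_gap: -0.0002
finger_force: 2.2
```

Call:
move_arm(plan=[[[0,0,0.15],[0,0,0]],[[0,0,0],[0,0,0]],[[0,0,0],[0,0,0]]])

```text
clock: 16.7
eef_pos: [0.4557, -0.1533, 0.0414]
orientation: [-0.001, 1.0, -0.0, -0.001]
force: [1.7, 1.0, 7.2]
finger_gap: 0.0001
finger_force: 3.3
```

Call:
move_arm(plan=[[[0,0,0.08],[0,0,0]],[[0,0,0],[0,0,0]],[[0,0,0],[0,0,0]]])

```text
clock: 17.08
eef_pos: [0.4558, -0.1533, 0.0407]
orientation: [-0.001, 1.0, -0.0, -0.0]
force: [2.3, 1.5, 7.5]
finger_gap: 0.0003
finger_force: 3.9
```

Call:
move_arm(plan=[[[0,0,0.08],[0,0,0]],[[0,0,0],[0,0,0]],[[0,0,0],[0,0,0]]])

```text
clock: 17.45
eef_pos: [0.4559, -0.1533, 0.0401]
orientation: [-0.001, 1.0, -0.0, -0.0]
force: [0.9, 0.8, 11.2]
finger_gap: -0.0003
finger_force: 5.8
```

The right pan is near its stop and stiff, about 1.6 N/mm, so the middle spring is the softest. I'll finish the press, hold, and go to the weight.

Call:
move_arm(plan=[[[0,0,0.06],[0,0,0]],[[0,0,0],[0,0,0]],[[0,0,0],[0,0,0]],[[0,0,0],[0,0,0]],[[0,0,0],[0,0,0]]])

```text
clock: 18.08
eef_pos: [0.4559, -0.1533, 0.0397]
orientation: [-0.001, 1.0, -0.0, -0.0]
force: [-0.8, 1.7, 14.5]
finger_gap: -0.0003
finger_force: 7.4
```

Call:
move_arm(plan=[[[0,0,-0.5],[0,0,0]],[[0,0,-0.6],[0,0,0]],[[0,0,-3],[0,0,0]],[[0,0,-3],[0,0,0]],[[2.2,-4.4,0],[0,0,0]],[[2.2,-4.4,0],[0,0,0]],[[2.2,-4.3,0],[0,0,0]],[[0,0,0],[0,0,0]]])

```text
clock: 19.08
eef_pos: [0.3879, -0.2864, 0.1099]
orientation: [0.001, 1.0, -0.0, -0.001]
force: [0.5, 1.0, -0.1]
finger_gap: -0.0001
finger_force: 0.0
```

Call:
move_arm(gripper=1, plan=[[[0,0,0],[0,0,0]],[[0,0,0],[0,0,0]],[[0,0,0],[0,0,0]],[[0,0,0],[0,0,0]]])

```text
clock: 19.58
eef_pos: [0.3899, -0.2839, 0.11]
orientation: [-0.001, 1.0, 0.0, -0.001]
force: [-0.7, -0.0, -0.7]
finger_gap: 0.0725
finger_force: 0.0
```

```bash
python3 -c "
from h import *
goto([.39,-.284,.008])
snap('side','s2.png',(120,150,360,330),3)"
```

```text
t 19.575 q [-0.63  0.24 -0.32  1.02 -0.   -0.63] pos [ 0.3899 -0.2839  0.11  ] F [-0.7  -0.   -0.65]
turn [ 0.0001 -0.002   0.0024] shift cm [-0.03 -0.02 10.2 ]
```

View pics/s2.png

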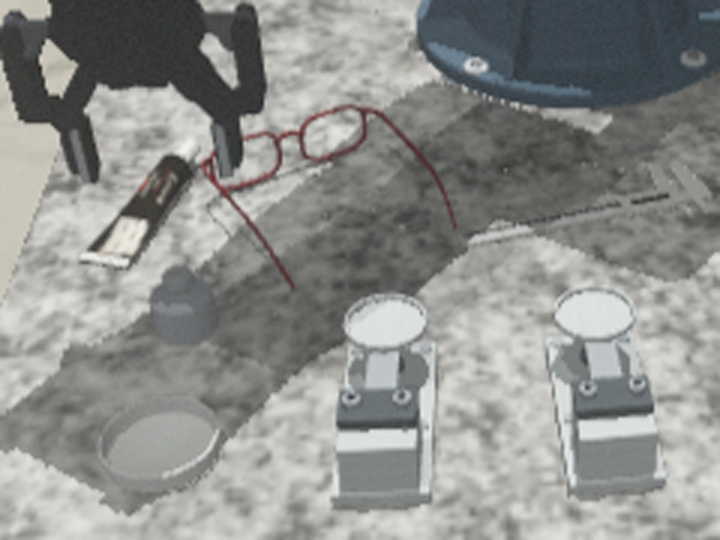

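The weight stands straight below the open fingers, at crop (183,310), and both visible pans are up. I'll descend and grasp.

Call:
move_arm(plan=[[[0,0,4],[0,0,0]],[[0,0,3],[0,0,0]],[[0,0,2],[0,0,0]],[[0,0,1.3],[0,0,0]],[[0,0,0],[0,0,0]],[[0,0,0],[0,0,0]]])

```text
clock: 20.38
eef_pos: [0.3899, -0.2846, 0.0077]
orientation: [-0.001, 1.0, -0.0, -0.001]
force: [0.2, -0.2, -0.2]
finger_gap: 0.0853
finger_force: 0.0
```

Call:
move_arm(gripper=0.2, grip_force=30, plan=[[[0,0,0],[0,0,0]],[[0,0,0],[0,0,0]],[[0,0,0],[0,0,0]],[[0,0,0],[0,0,0]],[[0,0,0],[0,0,0]],[[0,0,0],[0,0,0]]])

```text
clock: 21.12
eef_pos: [0.3897, -0.2848, 0.0076]
orientation: [-0.001, 1.0, -0.0, -0.001]
force: [-1.8, -0.8, 8.6]
finger_gap: 0.0387
finger_force: 29.3
```

Call:
move_arm(plan=[[[0,0,-1],[0,0,0]],[[0,0,-3],[0,0,0]],[[0,0,-4],[0,0,0]],[[0,0,-1.5],[0,0,0]],[[-1.3,4.2,0],[0,0,0]],[[-1.3,4.2,0],[0,0,0]],[[-1.3,4.2,0],[0,0,0]],[[-1.3,4.2,0],[0,0,0]],[[-1.3,4.2,0],[0,0,0]],[[0,4.2,0],[0,0,0]]])

```text
clock: 22.38
eef_pos: [0.4544, -0.0307, 0.1013]
orientation: [-0.001, 1.0, 0.0, -0.001]
force: [-0.0, 0.7, -2.9]
finger_gap: 0.0387
finger_force: 31.6
```

Call:
move_arm(plan=[[[0,0.4,2],[0,0,0]],[[0,0,1.5],[0,0,0]],[[0,0,0],[0,0,0]],[[0,0,0],[0,0,0]]])

```text
clock: 22.88
eef_pos: [0.4542, -0.0283, 0.0672]
orientation: [-0.001, 1.0, 0.0, -0.001]
force: [0.4, -0.8, -2.5]
finger_gap: 0.038
finger_force: 31.6
```

```bash
python3 -c "
from h import *
goto([.456,-.0285,.055])
snap('side','s3.png',(250,180,390,330),4)
snap('top','t3.png',(300,180,390,260),6)"
```

```text
t 22.875 q [-0.06  0.22 -0.45  0.89 -0.   -0.06] pos [ 0.4542 -0.0283  0.0672] F [ 0.36 -0.76 -2.53]
turn [ 0.0001 -0.0019  0.0013] shift cm [-0.18 -0.02  1.22]
```

View pics/s3.png

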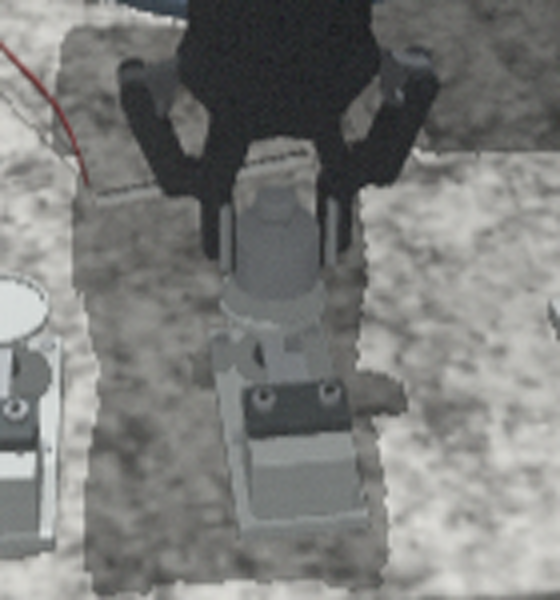

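```bash
python3 - <<'E'
from h import *
th=np.linspace(0,2*np.pi,60)
def ring(x,y,z,r): return np.c_[x+r*np.cos(th),y+r*np.sin(th),0*th+z]
im=cv2.resize(cv2.imread('pics/s3.png'),None,fx=1,fy=1)
for (x,y,c) in [(.4542,-.0283,(0,0,255))]:
    for z,r,col in [(.0596,.02,c),(.0866,.02,c),(.1046,.0095,c)]:
        p=((proj('side',ring(x,y,z,r))-[250,180])*4).astype(int);cv2.polylines(im,[p],True,col,1)
p=((proj('side',ring(.456,-.0285,.0495,.025))-[250,180])*4).astype(int);cv2.polylines(im,[p],True,(0,255,0),1)
a=im[150:400,150:400];a=cv2.resize(a,None,fx=2,fy=2)
cv2.imwrite('pics/o3.png',a)
E
```

```text
(no output)
```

View pics/o3.png

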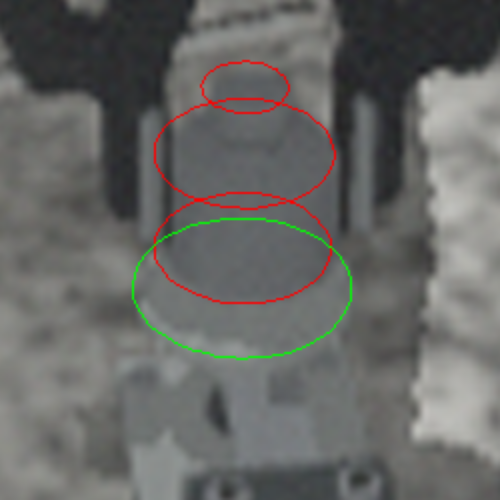

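The overlay shows the weight (centre about 257) roughly 1.5 mm off the pan centre (about 250), to the +y side. I'll correct that and lower it.

Call:
move_arm(plan=[[[-0.2,-0.15,0],[0,0,0]],[[0,0,0.6],[0,0,0]],[[0,0,0.5],[0,0,0]],[[0,0,0.4],[0,0,0]],[[0,0,0],[0,0,0]],[[0,0,0],[0,0,0]]])

```text
clock: 23.72
eef_pos: [0.4561, -0.0297, 0.052]
orientation: [-0.001, 1.0, 0.0, -0.001]
force: [-1.0, 0.2, -1.9]
finger_gap: 0.0389
finger_force: 31.7
```

Call:
move_arm(plan=[[[0,0,0.2],[0,0,0]],[[0,0,0.2],[0,0,0]],[[0,0,0],[0,0,0]],[[0,0,0],[0,0,0]]])

```text
clock: 24.22
eef_pos: [0.4563, -0.0297, 0.048]
orientation: [-0.001, 1.0, 0.0, -0.001]
force: [-0.9, 0.2, 1.6]
finger_gap: 0.0386
finger_force: 32.0
```

```bash
python3 -c "
from h import *
goto([.456,-.0285,.046])
snap('side','s4.png',(280,205,355,280),8)"
```

```text
t 24.225 q [-0.06  0.25 -0.48  0.85 -0.   -0.07] pos [ 0.4563 -0.0297  0.048 ] F [-0.92  0.19  1.61]
turn [ 0.0001 -0.0017  0.0015] shift cm [0.03 0.12 0.2 ]
```

View pics/s4.png

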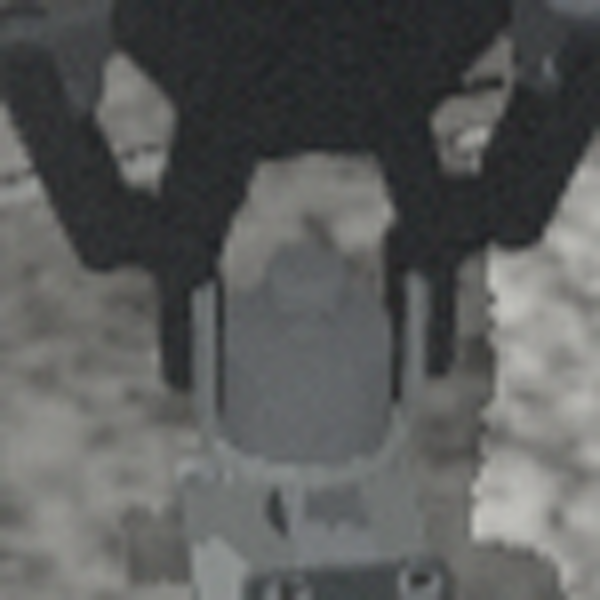

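The rim wraps evenly round the weight (rim 205–408, weight 222–390), and the force shows it is seated. I'll release it.

Call:
move_arm(gripper=0.75, plan=[[[0,0,0],[0,0,0]],[[0,0,0],[0,0,0]],[[0,0,0],[0,0,0]],[[0,0,0],[0,0,0]],[[0,0,0],[0,0,0]]])

```text
clock: 24.9
eef_pos: [0.4561, -0.0297, 0.0479]
orientation: [-0.001, 1.0, 0.0, -0.001]
force: [0.6, -0.3, 0.0]
finger_gap: 0.0644
finger_force: 0.0
```

Call:
move_arm(plan=[[[0,0,-1],[0,0,0]],[[0,0,-3],[0,0,0]],[[0,0,-5],[0,0,0]],[[0,0,-5],[0,0,0]],[[3,0,0],[0,0,0]],[[5,0,0],[0,0,0]],[[5,0,0],[0,0,0]],[[0,0,0],[0,0,0]],[[0,0,0],[0,0,0]]])

```text
clock: 26.02
eef_pos: [0.327, -0.03, 0.1889]
orientation: [-0.001, 1.0, -0.0, -0.0]
force: [-0.5, 0.3, -0.5]
finger_gap: 0.064
finger_force: 0.0
```

```bash
python3 -c "
from h import *
goto([.456,-.0285,.046])
snap('side','s5.png',(220,210,360,310),5)
a=cv2.imread('pics/s5.png')
snap('top','t5.png',(300,180,390,280),5)
b=cv2.imread('pics/t5.png');b=cv2.resize(b,(450,500))
c=np.hstack([a,b]);c=cv2.resize(c,(800,int(500*800/c.shape[1])));cv2.imwrite('pics/f5.png',c)"
```

```text
t 26.025 q [-0.09 -0.13 -0.5   1.2  -0.   -0.09] pos [ 0.327  -0.03    0.1889] F [-0.46  0.32 -0.49]
turn [-0.0001 -0.0003  0.0014] shift cm [-12.9    0.13  14.29]
```

View pics/f5.png

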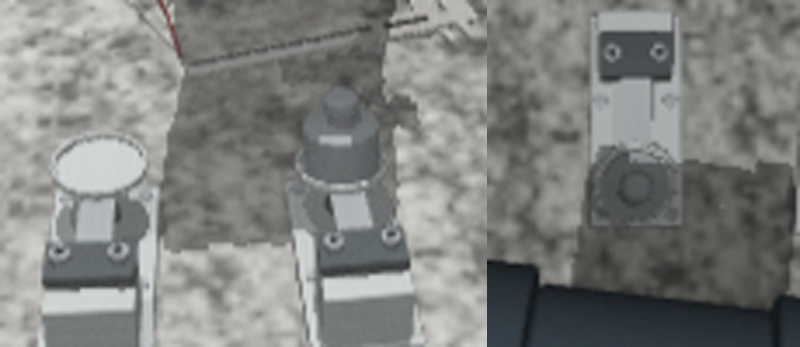

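The weight stands upright in the middle pan: knob at (340,95) in the side half and (637,187) in the top half. The right pan is up. I'll check heights numerically against predictions.

```bash
python3 - <<'E'
from h import *
f=lambda p:((proj('side',p)-[220,210])*3.478).round(1).tolist()
for fl in (.0455,.0385): print(fl,'front rim',f([.481,-.0285,fl+.004]),'R/L rim',f([.456,-.0035,fl+.004]),f([.456,-.0535,fl+.004]),'knob c',f([.456,-.0285,fl+.045]),f([.453,-.0285,fl+.045]))
print('right pan front',f([.480,-.153,.0495]),f([.455,-.178,.0495]),f([.455,-.128,.0495]))
g=lambda p:(((proj('top',p)-[300,180])*3.478)+[487,0]).round(1).tolist()
for fl in (.0455,.0385): print('top pan c',g([.456,-.0285,fl+.004]),'knob',g([.456,-.0285,fl+.045]))
E
```

```text
0.0455 front rim [[345.0, 181.6]] R/L rim [[387.4, 148.1]] [[292.5, 153.4]] knob c [[341.0, 88.5]] [[340.4, 84.9]]
0.0385 front rim [[344.8, 192.0]] R/L rim [[387.0, 158.3]] [[292.6, 163.6]] knob c [[340.9, 99.4]] [[340.3, 95.8]]
right pan front [[99.5, 194.5]] [[51.3, 165.6]] [[149.0, 160.1]]
top pan c [[635.0, 179.7]] knob [[635.2, 175.4]]
top pan c [[634.9, 180.4]] knob [[635.2, 176.1]]
```

```bash
python3 -c "
from plant import env
print(env.close_job())"
```

```text
the job is handed in; nothing more can be done
None
```

I pressed all three pans to their stops from left to right, then stood the weight knob up in the pan of the middle, softest spring (about 0.35 N/mm against 0.8 left and 1.6 right), let go and handed the job in; no verdict came back, and that pan being on its stop is judged only from the final camera pictures.

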